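Stand the welded post base up and push it to the fence

ROBOT

A 7-joint arm with a two-finger parallel gripper is mounted at the origin on the work surface. World frame = base frame: x ahead of the robot, y to its left, z up, the work surface at z = 0. Lengths are in m, angles in rad, forces in N, time in s.
With the tool pointing down it reaches from about 0.4 to 0.875 m from the base axis. Payload 19.3 kg.
Tool frame: the origin (TCP) lies at the very end of the fingers, on their centre line; the grasp point (between the pads) lies 19 mm behind it; z points along the fingers, y is the line along which they close (so a half turn about z gives the same grasp; the last joint's range is limited). The gripper opens to 85 mm and grips with 20 to 120 N. Pads are 22 mm wide; open, the fingers measure 114 mm over their backs; the gripper's body (76 mm by 85 mm) begins 54 mm behind the grasp point. The pads swing forward as they close: fully open they stand 13 mm farther back than shut.
Start: joints at [-1.209, 0.521, -0.036, 1.599, 0.021, 1.021, -0.113], TCP at [0.262, 0.568, 0.231] pointing down, gripper open.
Joint ranges: [-2.91, 2.91], [-0.3, 2.13], [-1.5, 1.42], [0.17, 2.43], [-1.26, 4.41], [0.16, 1.93], [-2.52, 2.52]. Speed limits (rad/s): [1.89, 1.89, 2.39, 2.39, 3.01, 3.01, 3.01].

INTERFACE

Orientations are given as [roll, pitch, yaw] about the fixed x, y, z axes, in that order (R = Rz(yaw) Ry(pitch) Rx(roll)).
In Python, from workcell import bot gives the robot as it stands. The module is installed in compiled form; this text tells all that it offers.
- The arm moves only by the tool apply_moves, never from a script. Its arguments are lists of equal length, an entry for each row: "claw": the finger opening in m, from 0 to 0.0854; "xyz": the shift along the tool's x, y, z in m, a list of three; "twist": the turn, a rotation vector about the tool's x, y, z in rad, a list of three. A call has 1 to 20 rows; each row shifts and turns the commanded pose from where the row before left it, along the tool's axes as they then stand; what a row does not reach is not made up. A row lasts 1/10 s, in which the tool goes at most 50 mm and 8.59 degrees, less where a joint would pass 70% of its speed; a pose out of reach is approached as far as the arm can. A call with a gripper value outside its range is refused whole. The fingers move at their own pace and stop on an object; "force" is the grip in N (left out, the last holds). Time passes only in rows, so rows that do not move let the fingers close. It gives the time, the measured TCP pose, the force, the opening and the grip force at its end, in the units of the state.
- bot.observe(): the state, without advancing time (a new reading comes with each control period).
- bot.grab_frame(name): name is "side" or "top"; returns a dict with "img" (480x640x3 uint8, red, green, blue), "vfov" (degrees; the focal length in pixels is half the picture's height over the tangent of half this angle, whatever the lens; pixels are square), "cx", "cy" (the principal point, pixels), "distortion" ([k1, k2, p1, p2, k3] as OpenCV has them; the pictures are not rectified), "view" (4x4, takes a point from world to camera coordinates). Camera axes: x right, y up, looking along -z (the intrinsics and any distortion apply to the point x, -y, -z); pixel columns grow to the right and rows downward; lengths in m; the calibration is good to about 2 mm. A picture is of the moment at which its call begins. There is no depth.
- bot.job_done(): hands the job in; it is judged then, once.
Trained networks look in the newest picture that a camera, given by its name, has taken for a name from the list of things; names that differ only in an ending like _2 or _b are one class to them, and where a whole thing is asked for, a point or a joint stands for the part that bears it (a point fixed in the world has none). Each returns a list of dicts, best first, with "score" (0 to 1); they miss things now and then, are a little off and sometimes report something else, mostly with a low value. They report only what shows in the picture. A call takes as long as a camera call. They do not tell look-alikes from the thing itself.
- bot.find_in(camera, query): "position" ([x, y, z] in m, in world coordinates, good to about 4 mm: the middle of the surface that is visible of it).
The state is a dict: "clock": time; "qpos": joint angles; "qd": joint speeds; "joint_efforts": joint torques, N m; "position": TCP position; "tool_rot": TCP orientation; "force": force on the tool from outside, world axes, zero at the start; "moment": the same for the moment, N m; "grip_width": finger opening in m; "finger_force": force on a finger pad.
Only numpy, scipy, OpenCV 4.12 (cv2) and the standard library are available. Lean on these libraries where they do the work, as an engineer would, in place of code of your own. Each camera call takes 0.05 s, during which the arm holds its last target. There are 200 camera calls.

TASK

The welded post base has fallen over on the welding table: push on its foot plate to tip it back up so that it stands on the plate with the tube pointing up. Then push it along the table until one edge of the foot plate lies flush against the front face of the blue fence, the whole edge on the fence. Only push it with the fingers, never pinch or lift it, and leave everything else where it is.

Things in the scene. Friction and masses are not known exactly. Their poses are not given: they have to be found in the camera images.
- post: Welded aluminium post base, loose, 0.33 to 0.53 kg: dark square foot plate 110 x 110 x 10 mm, a brown round tube of 34 mm diameter standing 100 mm out of the plate's middle (110 mm overall). Origin: centre of the plate's underside; z along the tube towards its end, x and y along the plate's edges. Upright it slides at a few newtons; up to 20 N turn it square.
- tube_end (a point): Centre of the free end of the post base's tube. At the start it points roughly to the robot and its rim lies on the table: the tube slopes 21 deg down from the plate, and the origin of post is 55 mm above the table.
- lower_edge (a point): Middle of the foot plate's lower edge, on the tube side: it rests on the table at the start, 10 mm horizontally from the origin of post, away from the tube end. The post base turns about this edge when it is tipped up.
- upper_edge (a point): Middle of the foot plate's upper edge at the start, on the tube side, 103 mm up, leaning 21 deg over the tube. Pushed away from the tube side, it swings over and down about the lower edge (about 110 deg in all); within about 15 deg of level the plate drops onto its underside by itself.
- fence: Blue steel angle bar bolted to the table, fixed: front face 280 mm long and 40 mm high, facing the robot side; 45 mm deep behind that face. Origin: middle of the foot of the front face, on the table; x axis square to the face, pointing into the bar (away from the robot), y along the face, z up. If one corner of the plate meets it first, pushing the trailing half of the plate, forward and outward, turns the plate flush.
- magnet: Bystander: red welding magnet lying flat, 85 x 55 x 18 mm, origin under its middle. To be left alone.
- offcut: Bystander: brown tube offcut standing on end, 42 mm diameter, 50 mm tall, origin under its middle. To be left alone.
- flange: Bystander: dark steel flange ring lying flat, 80 mm diameter, 12 mm thick, origin under its middle. To be left alone.
- brush: Bystander: hand wooden brush lying flat, origin near its middle, length along x. To be left alone.
- hammer: Bystander: hammer lying flat, origin near its middle, length along x. To be left alone.
- spray: Bystander: orange spray can standing up, 60 mm diameter, 170 mm tall, origin under its middle. To be left alone. (The grinder, vise, bins and machines at the back and sides of the table are fixed.)
Things that resemble listed ones, but are neither listed nor needed, are in the scene too. There is more than one size of the post; the job needs the largest.

How it is judged:
By the outcome, as a careful person would: the job done as asked, in the order asked, and still so for the second after the job is handed in, with the robot touching nothing.
It also fails if it takes over 67 s, if anything falls off the work surface, if the arm or the gripper's body presses on something with over 40 N, if the wrist force passes 120 N, or if a joint passes its speed limit or range.

## Working session

There is one attempt and no reset: what is moved stays moved. The work goes in short steps, Python scripts to look and compute and a tool call to move; the robot and the scene stay as the last step left them, time stands still between calls to the robot, and variables do not carry over. Pictures are saved under pics/ and viewed, at most 10 in all, crops included, and the job is handed in when it is done.

Besides the shell and the picture viewer there is one more tool, called by a JSON object that holds its "method" and its "body", one argument or row to a line. apply_moves: Moves the arm, as the interface text tells. Its arguments: {"type":"object","properties":{"claw":{"type":"array"},"xyz":{"type":"array"},"twist":{"type":"array"},"force":{"type":"number"}},"required":["claw","xyz","twist"]}

```bash
mkdir -p pics
cat > h.py <<'E'
import numpy as np, cv2
from workcell import bot
def cam(n):
    f=bot.grab_frame(n); F=240/np.tan(np.radians(f["vfov"])/2)
    K=np.array([[F,0,f["cx"]],[0,F,f["cy"]],[0,0,1]]); M=np.diag([1,-1,-1,1])@np.array(f["view"])
    return f["img"],K,np.array(f["distortion"],float),M
def proj(c,P):
    _,K,D,M=c; return cv2.projectPoints(np.array(P,float).reshape(-1,1,3),cv2.Rodrigues(M[:3,:3])[0],M[:3,3],K,D)[0][:,0]
def ray(c,uv,z):
    _,K,D,M=c; n=cv2.undistortPoints(np.array(uv,float).reshape(-1,1,2),K,D)[:,0]
    d=np.c_[n,np.ones(len(n))]@M[:3,:3]; o=-M[:3,:3].T@M[:3,3]
    return o+d*((z-o[2])/d[:,2])[:,None]
def save(n,img): cv2.imwrite("pics/"+n+".png",cv2.cvtColor(img,cv2.COLOR_RGB2BGR))
E
python3 - <<'E'
from h import *
s=bot.observe(); print(s["position"],s["tool_rot"],s["force"])
for n in("side","top"):
    c=cam(n); save(n+"0",c[0]); print(n,"campos",-c[3][:3,:3].T@c[3][:3,3])
    for q in("post","tube_end","lower_edge","upper_edge","fence","magnet","offcut","flange","brush","hammer","spray"):
        for r in bot.find_in(n,q)[:3]: print(n,q,np.round(r["position"],3),round(r["score"],2),proj(c,r["position"]).round()[0])
E
```

```text
[0.26144976 0.56730727 0.23071234] [-3.14044251e+00  9.50702876e-05  2.70981124e+00] [ 0.20769203 -0.03520107  0.3556078 ]
side campos [-0.16949741  1.23849089  0.92705862]
side post [ 0.44  -0.151  0.041] 0.8 [378. 253.]
side post [0.469 0.017 0.048] 0.76 [341. 275.]
side post [0.343 0.091 0.041] 0.62 [371. 306.]
side tube_end [0.471 0.015 0.049] 0.65 [340. 274.]
side tube_end [ 0.438 -0.149  0.039] 0.65 [379. 254.]
side tube_end [0.34  0.093 0.036] 0.6 [372. 308.]
side lower_edge [0.474 0.016 0.051] 0.92 [339. 273.]
side lower_edge [0.343 0.09  0.038] 0.77 [371. 306.]
side lower_edge [ 0.439 -0.152  0.039] 0.67 [379. 253.]
side upper_edge [0.472 0.013 0.048] 0.84 [340. 274.]
side upper_edge [0.344 0.088 0.038] 0.77 [371. 306.]
side upper_edge [ 0.438 -0.15   0.04 ] 0.69 [379. 253.]
side fence [0.692 0.118 0.015] 0.9 [250. 279.]
side magnet [0.446 0.178 0.016] 0.46 [317. 318.]
side magnet [0.472 0.013 0.049] 0.19 [341. 273.]
side offcut [0.614 0.195 0.034] 0.73 [256. 295.]
side flange [ 0.591 -0.176  0.014] 0.64 [336. 243.]
side hammer [ 0.374 -0.392  0.019] 0.77 [431. 231.]
side sp
[... 351 characters left out ...]
d [0.351 0.088 0.038] 0.57 [283. 313.]
top lower_edge [0.477 0.002 0.051] 0.88 [316. 266.]
top lower_edge [0.345 0.084 0.04 ] 0.78 [285. 316.]
top lower_edge [ 0.448 -0.159  0.036] 0.63 [377. 278.]
top upper_edge [ 0.445 -0.158  0.037] 0.98 [376. 280.]
top upper_edge [0.348 0.084 0.037] 0.89 [285. 315.]
top upper_edge [ 0.474 -0.002  0.053] 0.68 [318. 267.]
top fence [0.712 0.015 0.006] 0.63 [314. 182.]
top magnet [0.474 0.189 0.013] 0.62 [248. 267.]
top offcut [0.619 0.185 0.037] 0.52 [250. 213.]
top brush [0.376 0.42  0.02 ] 0.95 [161. 301.]
top hammer [ 0.388 -0.398  0.023] 0.77 [464. 302.]
top spray [ 0.647 -0.419  0.159] 0.68 [485. 199.]
top spray [ 0.475 -0.001  0.054] 0.41 [318. 267.]
```

Run:
```python
import cv2,numpy as np
t=cv2.imread("pics/top0.png")[130:350,200:460]; s=cv2.imread("pics/side0.png")[180:350,200:440]
cv2.imwrite("pics/topc.png",cv2.resize(t,None,fx=3,fy=3,interpolation=2)[:600,:800][:, :])
cv2.imwrite("pics/topc.png",cv2.resize(t,(709,600),interpolation=2))
cv2.imwrite("pics/sidec.png",cv2.resize(s,(800,567),interpolation=2))
```

```text
(no output)
```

View pics/topc.png

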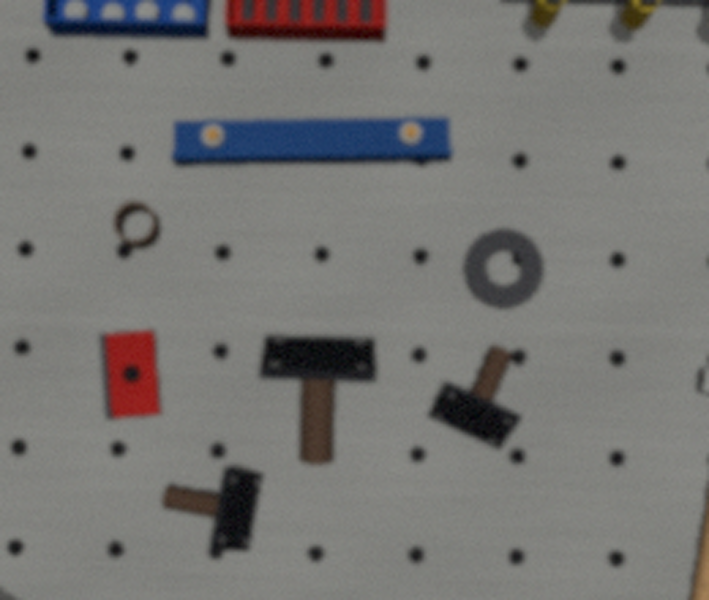

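View pics/sidec.png

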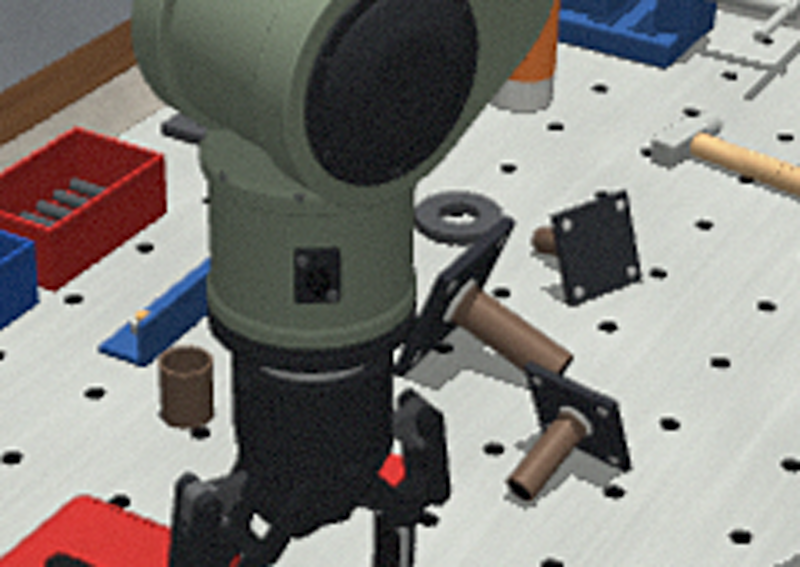

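The largest is the one at the centre, top crop (318,395). The small look-alikes at (480,400) and (215,505) have shorter tubes and plates. The centre one's tube points to the robot, as described. I'll now fit its pose and the fence's.

```bash
cat >> h.py <<'E'
def crop(p): return np.array(p)*260/709+[200,130]
E
python3 - <<'E'
from h import *
from scipy.optimize import least_squares
c=cam("top"); img=c[0].astype(int)
b=(img[...,2]-img[...,0]>50); b[:,:255]&=True
b=b[168:195,255:375]
pts=[]
for j in range(12,108,4):
    r=np.where(b[:,j])[0]; pts.append((255+j,168+r.max()+.5, 168+r.min()-.5))
pts=np.array(pts); lo=ray(c,pts[:,:2],0.); up=ray(c,pts[:,[0,2]],0.0)
for P in(lo,up): k=np.polyfit(P[:,1],P[:,0],1); print("line x= %.4f*y+%.4f"%tuple(k), P[:,1].min(),P[:,1].max())
r=np.where(b.sum(0)>5)[0]; print("ends",ray(c,[(255+r.min(),189),(255+r.max(),188)],0).round(3))
print("hi corners",ray(c,crop([(262,377),(375,380)]),.103).round(4))
print("lo underside",ray(c,crop([(267,337),(374,340)]),.0036).round(4))
print("hi underside?",ray(c,crop([(267,337),(374,340)]),.106).round(4))
print("tube end",ray(c,crop([(317,462)]),.017).round(4))
print("flange",ray(c,crop([(503,268)]),.012),"offcut",ray(c,crop([(137,225)]),.05),"magnet",ray(c,crop([(131,374)]),.018))
E
```

```text
line x= -0.0319*y+0.6999 -0.11087543032100616 0.14417761901180406
line x= -0.0335*y+0.7322 -0.11042148129950544 0.14517896693772275
ends [[ 0.692  0.15   0.   ]
 [ 0.699 -0.122  0.   ]]
hi corners [[ 0.4681  0.0541  0.103 ]
 [ 0.4673 -0.0524  0.103 ]]
lo underside [[ 0.5135  0.0543  0.0036]
 [ 0.5125 -0.0532  0.0036]]
hi underside? [[ 0.5058  0.0501  0.106 ]
 [ 0.5048 -0.0507  0.106 ]]
tube end [[0.3893 0.0015 0.017 ]]
flange [[ 0.58669988 -0.1813524   0.012     ]] offcut [[0.61801197 0.18257807 0.05      ]] magnet [[0.47305887 0.18810838 0.018     ]]
```

{"method": "apply_moves", "body": {
  "claw": [0.06, 0.06, 0.06, 0.06, 0.06, 0.06, 0.06, 0.06, 0.06, 0.06, 0.06, 0.06, 0.06, 0.06, 0.06, 0.06, 0.06, 0.06, 0.06, 0.06],
  "xyz": [
    [0, 0, 0],
    [0, 0, 0],
    [0, 0, 0],
    [0, 0, 0],
    [-0.0109, -0.0354, 0],
    [-0.0109, -0.0354, 0],
    [-0.0109, -0.0354, 0],
    [-0.0109, -0.0354, 0],
    [-0.0109, -0.0354, 0],
    [-0.0109, -0.0354, 0],
    [-0.0109, -0.0354, 0],
    [-0.0109, -0.0354, 0],
    [-0.0109, -0.0354, 0],
    [-0.0109, -0.0354, 0],
    [-0.0109, -0.0354, 0],
    [-0.0109, -0.0354, 0],
    [-0.0109, -0.0354, 0],
    [-0.0109, -0.0354, 0],
    [-0.0109, -0.0354, 0],
    [-0.0109, -0.0354, 0]
  ],
  "twist": [
    [0, 0, -0.108],
    [0, 0, -0.108],
    [0, 0, -0.108],
    [0, 0, -0.108],
    [0, 0, 0],
    [0, 0, 0],
    [0, 0, 0],
    [0, 0, 0],
    [0, 0, 0],
    [0, 0, 0],
    [0, 0, 0],
    [0, 0, 0],
    [0, 0, 0],
    [0, 0, 0],
    [0, 0, 0],
    [0, 0, 0],
    [0, 0, 0],
    [0, 0, 0],
    [0, 0, 0],
    [0, 0, 0]
  ]
}}

```text
clock: 3.25
position: [0.4364, -0.0003, 0.2316]
tool_rot: [3.141, 0.001, -3.141]
force: [0.4, 0.3, 0.2]
grip_width: 0.06
finger_force: 0.0
```

Run:
```python
from h import *
c=cam("side"); im=c[0].copy()
O=np.array([.496,.001,.055]); a=np.radians(21); d=np.array([-np.cos(a),0,-np.sin(a)]); u=np.array([-np.sin(a),0,np.cos(a)]); y=np.array([0,1,0])
P=[O+.01*d+s*.055*u+t*.055*y for s,t in((1,1),(1,-1),(-1,1),(-1,-1))]+[O+.11*d]
P+=[np.array([.700-.032*v,v,z]) for v in(.15,-.13) for z in(0,.04)]
uv=proj(c,P); S=5; x0,y0=240,215
big=cv2.resize(im[y0:y0+115,x0:x0+160],None,fx=S,fy=S,interpolation=2)
for q in uv: cv2.drawMarker(big,tuple(int(v) for v in ((q-[x0,y0]+.5)*S)),(0,255,0),0,14,1)
save("side1",big); print(uv.round(1))
```

```text
[[334.7 263.7]
 [354.9 245.4]
 [320.6 292.7]
 [340.6 273.7]
 [368.5 290.6]
 [241.5 288.5]
 [240.8 275.8]
 [295.2 243.4]
 [295.2 231.8]]
```

View pics/side1.png

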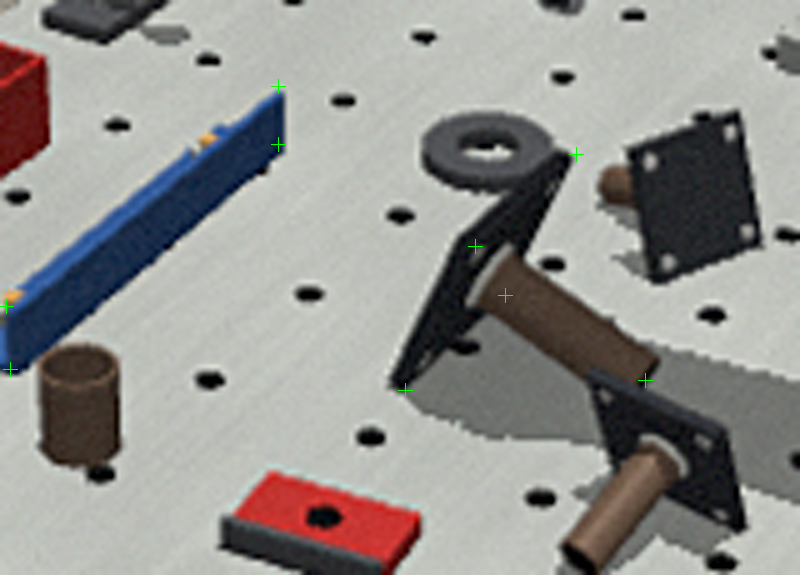

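{"method": "apply_moves", "body": {
  "claw": [0.06, 0.06, 0.06, 0.06, 0.06, 0.06, 0.06, 0.06, 0.06, 0.06, 0.06, 0.06],
  "xyz": [
    [0, 0, 0.036],
    [0, 0, 0.036],
    [0, 0, 0.036],
    [0, 0, 0.034],
    [0, 0, 0],
    [-0.006, 0, 0],
    [-0.006, 0, 0],
    [-0.006, 0, 0],
    [-0.006, 0, 0],
    [-0.006, 0, 0],
    [-0.006, 0, 0],
    [-0.006, 0, 0]
  ],
  "twist": [
    [0, 0, 0],
    [0, 0, 0],
    [0, 0, 0],
    [0, 0, 0],
    [0, 0, 0],
    [0, 0, 0],
    [0, 0, 0],
    [0, 0, 0],
    [0, 0, 0],
    [0, 0, 0],
    [0, 0, 0],
    [0, 0, 0]
  ]
}}

```text
clock: 4.5
position: [0.4786, 0.0013, 0.0894]
tool_rot: [3.142, 0.0, -3.141]
force: [-2.1, 0.5, 0.2]
grip_width: 0.0598
finger_force: 0.4
```

Run:
```python
from h import *
c=cam("side"); save("side2",cv2.resize(c[0][180:330,240:440],None,fx=4,fy=4,interpolation=2)); print(bot.observe()["position"],bot.observe()["force"])
```

```text
[0.47958208 0.00132284 0.0893952 ] [-0.65936605 -0.17005947  0.16310067]
```

View pics/side2.png

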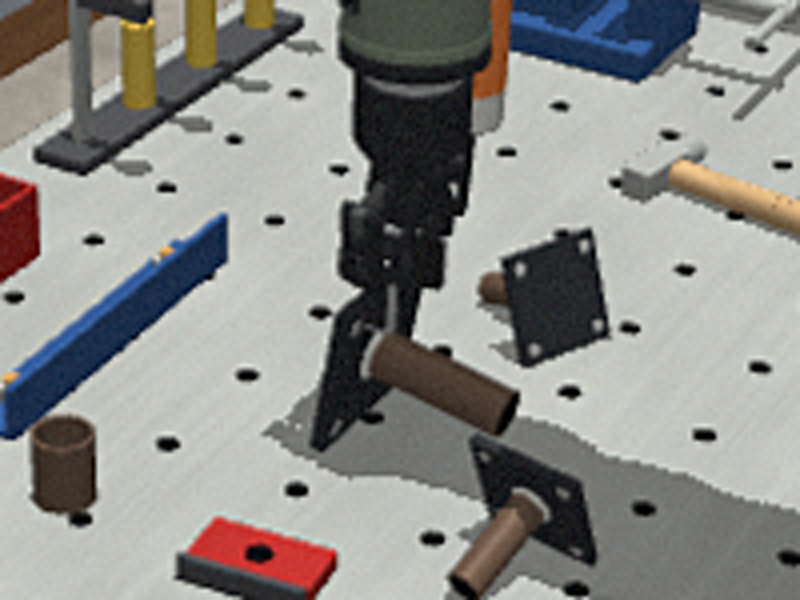

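{"method": "apply_moves", "body": {
  "claw": [0.06, 0.06, 0.06, 0.06, 0.06, 0.06, 0.06, 0.06, 0.06, 0.06, 0.06, 0.06, 0.06, 0.06],
  "xyz": [
    [-0.005, 0, 0],
    [-0.005, 0, 0],
    [-0.005, 0, 0],
    [-0.005, 0, 0],
    [-0.005, 0, 0],
    [-0.005, 0, 0],
    [-0.005, 0, 0],
    [-0.005, 0, 0],
    [-0.005, 0, 0],
    [-0.005, 0, 0.0005],
    [-0.005, 0, 0.0005],
    [-0.005, 0, 0.0005],
    [-0.004, 0, 0.0005],
    [-0.004, 0, 0.0005]
  ],
  "twist": [
    [0, 0, 0],
    [0, 0, 0],
    [0, 0, 0],
    [0, 0, 0],
    [0, 0, 0],
    [0, 0, 0],
    [0, 0, 0],
    [0, 0, 0],
    [0, 0, 0],
    [0, 0, 0],
    [0, 0, 0],
    [0, 0, 0],
    [0, 0, 0],
    [0, 0, 0]
  ]
}}

```text
clock: 5.95
position: [0.5464, 0.0012, 0.0867]
tool_rot: [-3.142, -0.0, -3.141]
force: [0.4, -1.1, -0.4]
grip_width: 0.06
finger_force: 0.0
```

Run:
```python
from h import *
c=cam("side"); save("side3",cv2.resize(c[0][180:330,240:440],None,fx=4,fy=4,interpolation=2)); print(bot.observe()["position"],bot.observe()["force"])
```

```text
[0.54690175 0.0012873  0.08671423] [0.30965394 0.0749844  0.21776374]
```

View pics/side3.png

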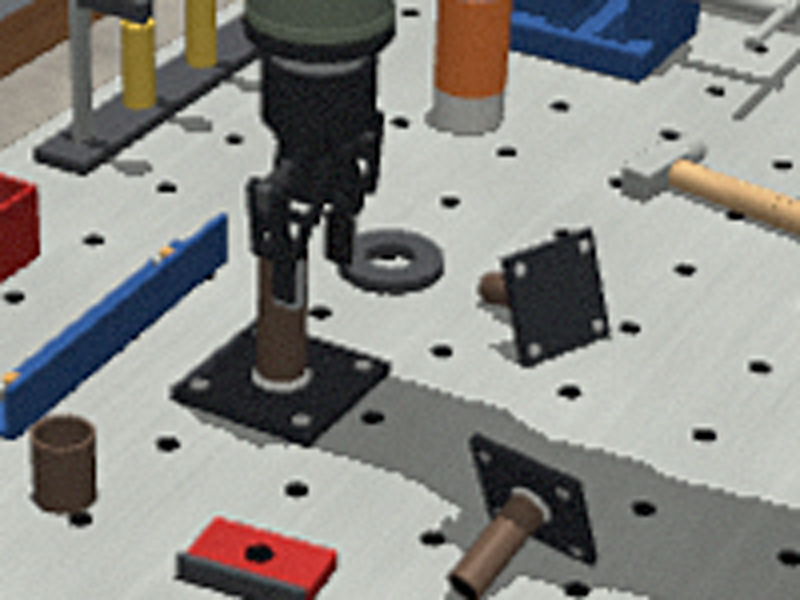

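{"method": "apply_moves", "body": {
  "claw": [0.06, 0.06, 0.06, 0.08, 0.08, 0.08, 0.08],
  "xyz": [
    [0, 0, -0.03],
    [0, 0, -0.03],
    [0, 0, -0.03],
    [0.034, 0, 0],
    [0.034, 0, 0],
    [0.034, 0, 0],
    [0, 0, 0]
  ],
  "twist": [
    [0, 0, 0],
    [0, 0, 0],
    [0, 0, 0],
    [0, 0, 0],
    [0, 0, 0],
    [0, 0, -0.032],
    [0, 0, 0]
  ]
}}

```text
clock: 6.7
position: [0.4405, 0.001, 0.1769]
tool_rot: [3.142, -0.002, -3.108]
force: [-0.8, -0.7, 1.1]
grip_width: 0.0805
finger_force: 0.0
```

Run:
```python
from h import *
c=cam("side"); A=cv2.resize(c[0][215:315,240:400],None,fx=5,fy=5,interpolation=2)
save("side4",A)
print(bot.observe()["position"],bot.observe()["tool_rot"])
for n in("side","top"):
    d=cam(n)
    for q in("post","tube_end","lower_edge","upper_edge"):
        for r in bot.find_in(n,q)[:4]: print(n,q,np.round(r["position"],3),round(r["score"],2),proj(d,r["position"]).round()[0])
save("top4",cv2.resize(d[0][160:280,250:400],None,fx=5,fy=5,interpolation=2))
```

```text
[0.44284928 0.00118904 0.17720206] [ 3.14143089e+00  4.09622566e-05 -3.10912950e+00]
side post [0.563 0.014 0.013] 0.89 [310. 275.]
side post [ 0.441 -0.151  0.042] 0.77 [378. 252.]
side post [0.337 0.092 0.044] 0.67 [373. 306.]
side tube_end [0.563 0.016 0.01 ] 0.88 [310. 276.]
side tube_end [ 0.439 -0.148  0.041] 0.79 [378. 253.]
side tube_end [0.341 0.094 0.037] 0.77 [371. 308.]
side lower_edge [ 0.442 -0.149  0.039] 0.94 [378. 253.]
side lower_edge [0.342 0.09  0.036] 0.72 [371. 307.]
side lower_edge [0.568 0.014 0.011] 0.63 [309. 275.]
side upper_edge [0.562 0.014 0.013] 0.97 [311. 275.]
side upper_edge [ 0.44  -0.147  0.044] 0.95 [378. 252.]
side upper_edge [0.339 0.09  0.035] 0.59 [372. 308.]
top post [0.588 0.002 0.011] 0.93 [317. 226.]
top post [ 0.446 -0.161  0.037] 0.84 [377. 279.]
top post [0.349 0.094 0.049] 0.82 [281. 314.]
top tube_end [0.583 0.005 0.015] 0.93 [316. 228.]
top tube_end [0.348 0.095 0.051] 0.84 [281. 315.]
top tube_end [ 0.447 -0.164  0.038] 0.76 [378. 279.]
top tube_end [ 0.386 -0.397  0.025] 0.21 [464. 303.]
top lower_edge [ 0.586 -0.     0.008] 0.74 [318. 227.]
top lower_edge [0.343 0.095 0.048] 0.6 [281. 316.]
top lower_edge [ 0.444 -0.158  0.04 ] 0.55 [376. 280.]
top upper_edge [0.346 0.092 0.044] 0.83 [282. 315.]
top upper_edge [ 0.442 -0.161  0.033] 0.68 [377. 281.]
top upper_edge [ 0.579 -0.003  0.007] 0.58 [319. 230.]
top upper_edge [ 0.593 -0.181  0.014] 0.19 [384. 226.]
```

View pics/side4.png

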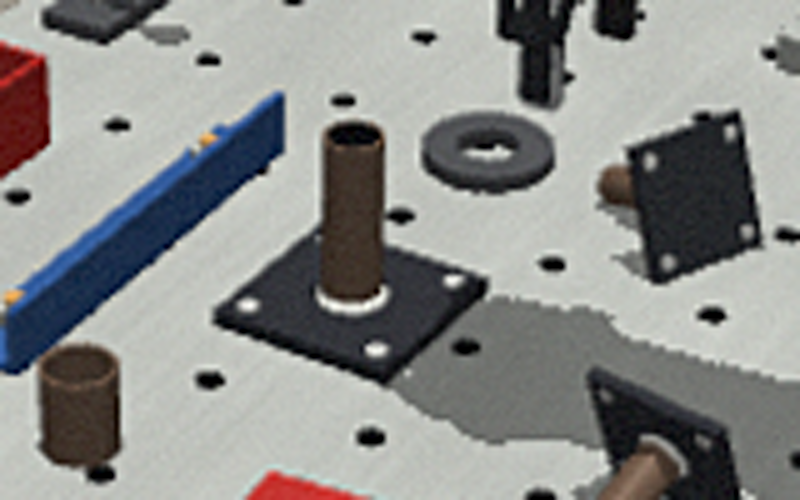

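The post stands upright: plate corners at side crop (215,318), (382,378) and (487,285), tube top at (353,130). Next I measure the plate.

Run:
```python
from h import *
c=cam("side"); uv=np.array([(215,318),(382,378),(487,285)])/5+[240,215]-.4
print(ray(c,uv,.01).round(4)); print("tube top",ray(c,np.array([[353,132]])/5+[240,215]-.4,.11).round(4))
print("fence foot",ray(c,np.array([(20,372),(284,152)])/5+[240,215]-.4,0).round(4),"fence top",ray(c,np.array([(284,93)])/5+[240,215]-.4,.04).round(4))
```

```text
[[ 0.6217  0.0632  0.01  ]
 [ 0.5152  0.0651  0.01  ]
 [ 0.5129 -0.0443  0.01  ]]
tube top [[0.5737 0.     0.11  ]]
fence foot [[ 0.689   0.1492  0.    ]
 [ 0.6961 -0.1238  0.    ]] fence top [[ 0.6963 -0.1244  0.04  ]]
```

View pics/top4.png

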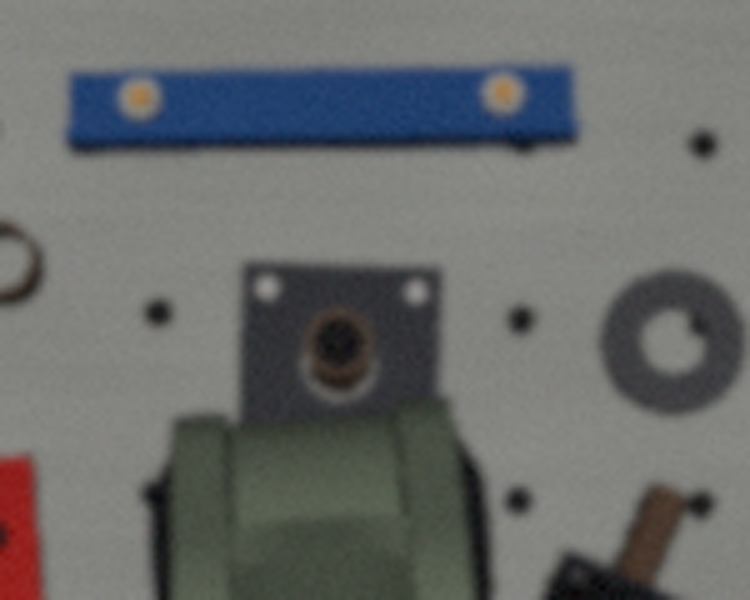

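Run:
```python
from h import *
c=cam("side")
for z in(.177,.183,.19): print(z,((proj(c,[(.443,.05,z),(.443,-.048,z),(.432,.05,z)])-[240,215])*5).round())
```

```text
0.177 [[526. 124.]
 [616.  45.]
 [546. 129.]]
0.183 [[527. 113.]
 [617.  35.]
 [546. 119.]]
0.19 [[527. 101.]
 [618.  23.]
 [547. 106.]]
```

{"method": "apply_moves", "body": {
  "claw": [0.08, 0.08, 0.08, 0.08, 0.08, 0.08, 0.08],
  "xyz": [
    [-0.006, 0.001, 0.034],
    [-0.006, 0.001, 0.034],
    [-0.006, 0.001, 0.034],
    [-0.006, 0, 0.034],
    [-0.006, 0, 0.034],
    [0, 0, 0.002],
    [0, 0, 0]
  ],
  "twist": [
    [0, 0, 0],
    [0, 0, 0],
    [0, 0, 0],
    [0, 0, 0],
    [0, 0, 0],
    [0, 0, 0],
    [0, 0, 0]
  ]
}}

```text
clock: 8.05
position: [0.4734, 0.005, 0.0049]
tool_rot: [-3.141, -0.002, -3.11]
force: [0.1, -0.5, 0.4]
grip_width: 0.08
finger_force: 0.0
```

{"method": "apply_moves", "body": {
  "claw": [0.08, 0.08, 0.08, 0.08],
  "xyz": [
    [0, 0, 0.001],
    [0, 0, 0.001],
    [0, 0, 0.001],
    [0, 0, 0]
  ],
  "twist": [
    [0, 0, 0],
    [0, 0, 0],
    [0, 0, 0],
    [0, 0, 0]
  ]
}}

```text
clock: 8.45
position: [0.4743, 0.0053, 0.0024]
tool_rot: [3.142, 0.001, -3.109]
force: [0.3, 0.3, -0.6]
grip_width: 0.0801
finger_force: 0.0
```

{"method": "apply_moves", "body": {
  "claw": [0.08, 0.08, 0.08, 0.08],
  "xyz": [
    [0, 0, 0.001],
    [0, 0, 0.001],
    [0, 0, 0],
    [0, 0, 0]
  ],
  "twist": [
    [0, 0, 0],
    [0, 0, 0],
    [0, 0, 0],
    [0, 0, 0]
  ]
}}

```text
clock: 8.85
position: [0.4739, 0.0052, -0.0003]
tool_rot: [-3.142, -0.0, -3.109]
force: [-0.4, 0.4, 0.8]
grip_width: 0.0797
finger_force: 0.0
```

{"method": "apply_moves", "body": {
  "claw": [0.08, 0.08, 0.08, 0.08],
  "xyz": [
    [0, 0, 0.001],
    [0, 0, 0.001],
    [0, 0, 0],
    [0, 0, 0]
  ],
  "twist": [
    [0, 0, 0],
    [0, 0, 0],
    [0, 0, 0],
    [0, 0, 0]
  ]
}}

```text
clock: 9.25
position: [0.4739, 0.0052, -0.0022]
tool_rot: [-3.142, -0.0, -3.109]
force: [0.3, 0.4, 0.4]
grip_width: 0.0799
finger_force: 0.0
```

{"method": "apply_moves", "body": {
  "claw": [0.08, 0.08, 0.08, 0.08],
  "xyz": [
    [0, 0, 0.001],
    [0, 0, 0.001],
    [0, 0, 0],
    [0, 0, 0]
  ],
  "twist": [
    [0, 0, 0],
    [0, 0, 0],
    [0, 0, 0],
    [0, 0, 0]
  ]
}}

```text
clock: 9.65
position: [0.4739, 0.0052, -0.0042]
tool_rot: [-3.142, -0.0, -3.109]
force: [0.5, 0.1, 0.4]
grip_width: 0.0798
finger_force: 0.0
```

{"method": "apply_moves", "body": {
  "claw": [0.08, 0.08, 0.08, 0.08],
  "xyz": [
    [0, 0, 0.001],
    [0, 0, 0],
    [0, 0, 0],
    [0, 0, 0]
  ],
  "twist": [
    [0, 0, 0],
    [0, 0, 0],
    [0, 0, 0],
    [0, 0, 0]
  ]
}}

```text
clock: 10.05
position: [0.474, 0.0052, -0.0052]
tool_rot: [-3.142, 0.0, -3.109]
force: [-0.2, 0.2, 0.4]
grip_width: 0.0802
finger_force: 0.0
```

{"method": "apply_moves", "body": {
  "claw": [0.08, 0.08, 0.08, 0.08, 0.08, 0.08, 0.08, 0.08, 0.08, 0.08, 0.08, 0.08],
  "xyz": [
    [-0.006, 0, 0],
    [-0.006, 0, 0],
    [-0.006, 0, 0],
    [-0.006, 0, 0],
    [-0.005, 0, 0],
    [-0.005, 0, 0],
    [-0.005, 0, 0],
    [-0.005, 0, 0],
    [-0.005, 0, 0],
    [-0.005, 0, 0],
    [-0.005, 0, 0],
    [0, 0, 0]
  ],
  "twist": [
    [0, 0, 0],
    [0, 0, 0],
    [0, 0, 0],
    [0, 0, 0],
    [0, 0, 0],
    [0, 0, 0],
    [0, 0, 0],
    [0, 0, 0],
    [0, 0, 0],
    [0, 0, 0],
    [0, 0, 0],
    [0, 0, 0]
  ]
}}

```text
clock: 11.25
position: [0.534, 0.0072, -0.0051]
tool_rot: [3.142, 0.001, -3.109]
force: [0.4, 0.2, -0.6]
grip_width: 0.0801
finger_force: 0.0
```

Run:
```python
from h import *
c=cam("side"); save("side5",cv2.resize(c[0][195:315,240:400],None,fx=5,fy=5,interpolation=2)); print(bot.observe()["position"],bot.observe()["force"])
```

```text
[ 0.53361688  0.0071654  -0.00513896] [-0.31202653  0.7632078   0.01798701]
```

View pics/side5.png

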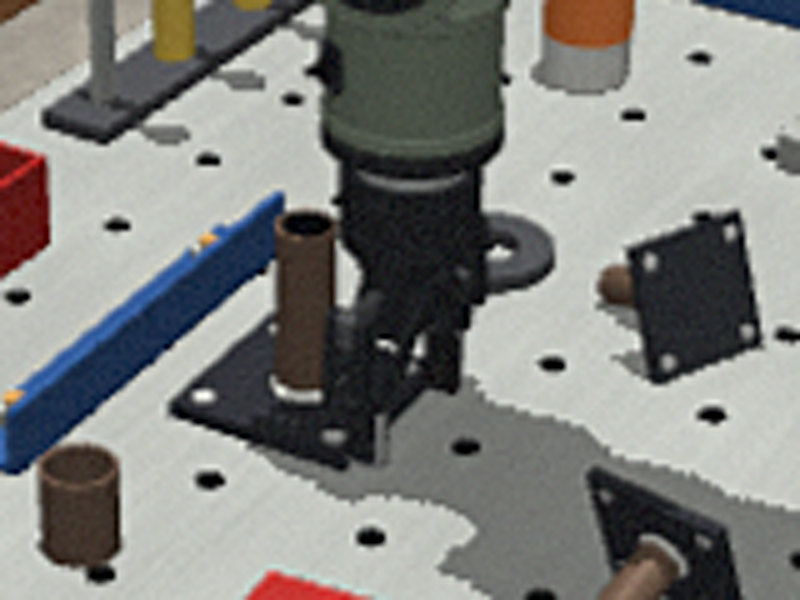

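Plate is moving squarely ahead of the fingers, its left corner now at crop (170,408), clear of the offcut.

{"method": "apply_moves", "body": {
  "claw": [0.08, 0.08, 0.08, 0.08, 0.08, 0.08, 0.08, 0.08, 0.08],
  "xyz": [
    [-0.005, 0, 0],
    [-0.005, 0, 0],
    [-0.005, 0, 0],
    [-0.005, 0, 0],
    [-0.005, 0, 0],
    [-0.005, 0, 0],
    [-0.003, 0, 0],
    [-0.002, 0, 0],
    [0, 0, 0]
  ],
  "twist": [
    [0, 0, 0],
    [0, 0, 0],
    [0, 0, 0],
    [0, 0, 0],
    [0, 0, 0],
    [0, 0, 0],
    [0, 0, 0],
    [0, 0, 0],
    [0, 0, 0]
  ]
}}

```text
clock: 12.2
position: [0.5683, 0.0083, -0.0052]
tool_rot: [-3.142, 0.0, -3.109]
force: [-0.7, 0.2, 0.5]
grip_width: 0.0805
finger_force: 0.5
```

{"method": "apply_moves", "body": {
  "claw": [0.08, 0.08, 0.08, 0.08],
  "xyz": [
    [-0.0015, 0, 0],
    [-0.0015, 0, 0],
    [0, 0, 0],
    [0, 0, 0]
  ],
  "twist": [
    [0, 0, 0],
    [0, 0, 0],
    [0, 0, 0],
    [0, 0, 0]
  ]
}}

```text
clock: 12.6
position: [0.5711, 0.0084, -0.0052]
tool_rot: [-3.142, 0.0, -3.109]
force: [-2.5, 0.2, 0.6]
grip_width: 0.08
finger_force: 1.0
```

{"method": "apply_moves", "body": {
  "claw": [0.08, 0.08, 0.08, 0.08],
  "xyz": [
    [-0.001, 0, 0],
    [-0.001, 0, 0],
    [0, 0, 0],
    [0, 0, 0]
  ],
  "twist": [
    [0, 0, 0],
    [0, 0, 0],
    [0, 0, 0],
    [0, 0, 0]
  ]
}}

```text
clock: 13.0
position: [0.572, 0.0083, -0.0053]
tool_rot: [-3.142, -0.002, -3.109]
force: [-8.4, -0.2, 3.6]
grip_width: 0.0802
finger_force: 4.2
```

{"method": "apply_moves", "body": {
  "claw": [0.08, 0.08, 0.08, 0.08],
  "xyz": [
    [-0.001, 0, 0],
    [-0.001, 0, 0],
    [0, 0, 0],
    [0, 0, 0]
  ],
  "twist": [
    [0, 0, 0],
    [0, 0, 0],
    [0, 0, 0],
    [0, 0, 0]
  ]
}}

```text
clock: 13.4
position: [0.5722, 0.0084, -0.0055]
tool_rot: [-3.142, -0.005, -3.109]
force: [-18.1, -0.5, 11.8]
grip_width: 0.08
finger_force: 9.3
```

Run:
```python
from h import *
s=bot.observe(); print(s["position"],s["force"],s["moment"])
c=cam("side");t=cam("top")
A=cv2.resize(c[0][235:310,235:335],(800,600),interpolation=2); B=cv2.resize(t[0][165:240,260:380],(800,500),interpolation=2)
save("both",np.vstack([cv2.resize(A,(440,330)),cv2.resize(B,(440,270))]))
```

```text
[ 0.57217664  0.00835235 -0.00552298] [-18.09265161  -0.45774772  11.78494768] [-9.68191947e-03  3.76161043e+00  3.23808910e-03]
```

View pics/both.png

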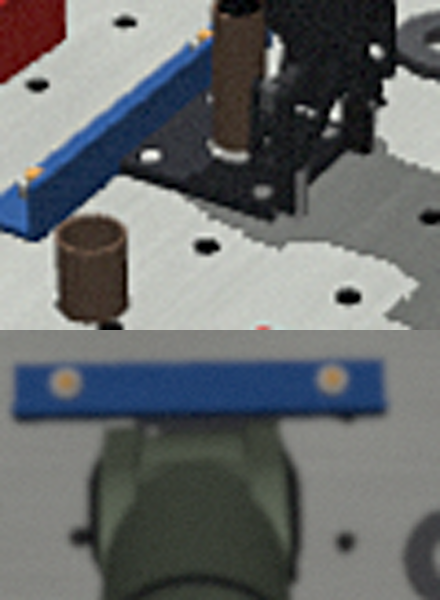

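The resultant is centred (moment about z near 0 at 18 N), so both ends of the edge bear on the fence. I'll back off, lift clear and check.

{"method": "apply_moves", "body": {
  "claw": [0.08, 0.08, 0.08, 0.08, 0.08, 0.08, 0.08, 0.08, 0.08, 0.08, 0.08, 0.08, 0.08, 0.08, 0.08, 0.08],
  "xyz": [
    [0.002, 0, 0],
    [0.002, 0, 0],
    [0.005, 0, 0],
    [0.01, 0, 0],
    [0.02, 0, 0],
    [0.02, 0, 0],
    [0.02, 0, -0.02],
    [0.02, 0, -0.04],
    [0, 0, -0.04],
    [0, 0, -0.04],
    [0, 0, -0.04],
    [0, 0.04, -0.04],
    [0, 0.045, 0],
    [0, 0.045, 0],
    [0, 0.045, 0],
    [0, 0.04, 0]
  ],
  "twist": [
    [0, 0, 0],
    [0, 0, 0],
    [0, 0, 0],
    [0, 0, 0],
    [0, 0, 0],
    [0, 0, 0],
    [0, 0, 0],
    [0, 0, 0],
    [0, 0, 0],
    [0, 0, 0],
    [0, 0, 0],
    [0, 0, 0],
    [0, 0, 0],
    [0, 0, 0],
    [0, 0, 0],
    [0, 0, 0]
  ]
}}

```text
clock: 15.1
position: [0.4683, 0.2176, 0.2102]
tool_rot: [3.141, 0.001, -3.109]
force: [0.5, 0.1, -0.5]
grip_width: 0.0797
finger_force: 0.0
```

Run:
```python
from h import *
c=cam("side");t=cam("top"); print(bot.observe()["position"])
A=cv2.resize(c[0][225:315,235:355],(440,330),interpolation=2); B=cv2.resize(t[0][165:240,260:380],(440,270),interpolation=2)
save("both2",np.vstack([A,B]))
```

```text
[0.46776763 0.22085054 0.20988216]
```

View pics/both2.png

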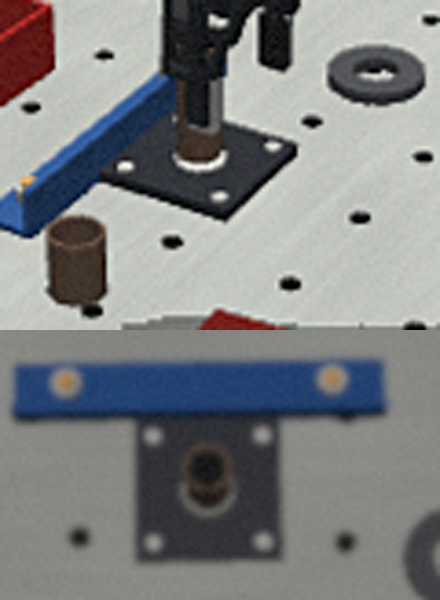

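Run:
```python
from h import *
t=cam("top"); g=cv2.GaussianBlur(cv2.cvtColor(t[0],cv2.COLOR_RGB2GRAY),(0,0),.8).astype(float)
b=t[0].astype(float); 
def edge(img,cols,r0,r1,sgn):
    P=[]
    for u in cols:
        d=sgn*np.diff(img[r0:r1,u]); k=d.argmax(); w=np.clip(d[max(k-2,0):k+3],0,None); P.append((u,r0+.5+(np.arange(max(k-2,0),max(k-2,0)+len(w))*w).sum()/w.sum()))
    return np.array(P)
R=edge(g,range(301,334),312-100,325,1) if 0 else edge(g,range(301,334),214,228,1)
L=[edge(g.T,range(188,208),290,304,-1)[:,::-1],edge(g.T,range(188,208),330,344,1)[:,::-1]]
bl=b[...,2]-b[...,0]
F=edge(bl,list(range(268,293))+list(range(342,360)),172,190,-1)
for n,P,z,ax in(("rear",R,.01,1),("left",L[0],.01,0),("right",L[1],.01,0),("fence",F,.03,1)):
    W=ray(t,P,z); k=np.polyfit(W[:,ax],W[:,1-ax],1); print(n,k.round(4),"rms",np.std(W[:,1-ax]-np.polyval(k,W[:,ax])).round(5), W.mean(0).round(4))
```

```text
rear [-0.0214  0.5987] rms 0.01164 [0.5986 0.0036 0.01  ]
left [0.0425 0.0334] rms 0.00043 [0.6677 0.0617 0.01  ]
right [-0.0114 -0.0396] rms 0.00067 [ 0.6697 -0.0472  0.01  ]
fence [-0.0386  0.7008] rms 0.01333 [0.6998 0.0257 0.03  ]
```

Run:
```python
from h import *
from scipy.stats import theilslopes
ims=[];
for i in range(8): t=cam("top"); ims.append(t[0].astype(float))
b=np.mean(ims,0); g=b.mean(2); bl=b[...,2]-b[...,0]
def half(p):  # crossing of mid-level
    m=(p[:3].mean()+p[-3:].mean())/2; s=np.sign(p-m); k=np.where(s[:-1]*s[1:]<0)[0][0]; return k+(m-p[k])/(p[k+1]-p[k])
def rep(n,P,z,ax):
    W=ray(t,P,z); k=theilslopes(W[:,1-ax],W[:,ax]); print(n,np.round(k,4),W.mean(0).round(4))
rep("rear",[(u,212+half(g[212:224,u])) for u in list(range(307,334))],.01,1)
rep("left",[(292+half(g[v,292:300]),v) for v in range(186,214)],.01,0)
rep("right",[(332+half(g[v,332:342][::-1][::-1]),v) for v in range(186,214)],.01,0)
rep("back",[(u,168+half(bl[168:178,u])) for u in range(268,360)],.0,1)
rep("front",[(u,175+half(bl[175:185,u])) for u in list(range(268,296))+list(range(340,360))],.02,1)
```

```text
rear [0.2213 0.6243 0.0325 0.3554] [ 0.6193 -0.0043  0.01  ]
left [0.0301 0.0417 0.0259 0.0434] [0.6621 0.0624 0.01  ]
right [ 0.0295 -0.0666  0.018   0.053 ] [ 0.6641 -0.0457  0.01  ]
back [-0.0285  0.7382 -0.0301 -0.0267] [0.7376 0.016  0.    ]
front [-0.009   0.726  -0.0153  0.0205] [0.7227 0.0256 0.02  ]
```

Plate yaw is 0.030 and fence yaw 0.0285, so the edge is flush. Handing in.

```bash
python3 -c "
from h import *
print(bot.observe()['clock'],bot.job_done())"
```

```text
the job is handed in; nothing more can be done
15.65 None
```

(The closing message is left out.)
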